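Lock the cake turntable with its index pin

ROBOT

A 7-joint arm with a two-finger parallel gripper is mounted at the origin on the work surface; the furniture and walls round the work are solid. World frame = base frame: x ahead of the robot, y to its left, z up, the work surface at z = 0. Lengths are in m, angles in rad, forces in N, time in s.
With the tool pointing down it reaches from about 0.425 to 0.95 m from the base axis. Payload 4.7 kg.
Tool frame: the origin (TCP) lies between the finger pads; the fingertips stand 25 mm ahead of it and the grasp point (between the pads) lies 6 mm ahead of it; z points along the fingers, y is the line along which they close (so a half turn about z gives the same grasp; the last joint's range is limited). The gripper opens to 85 mm and grips with 20 to 120 N. Pads are 22 mm wide; open, the fingers measure 114 mm over their backs; the gripper's body (76 mm by 85 mm) begins 54 mm behind the grasp point. The pads swing forward as they close: fully open they stand 13 mm farther back than shut.
Start: joints at [-1.327, 0.469, -0.049, 1.532, 0.024, 1.141, -0.082], TCP at [0.182, 0.65, 0.256] pointing down, gripper open.
Joint ranges: [-2.59, 2.59], [-0.33, 1.99], [-1.39, 1.29], [0.1, 2.45], [-1.04, 4.18], [0.21, 1.99], [-2.66, 2.66]. Speed limits (rad/s): [2.57, 2.57, 3.14, 3.14, 3.14, 3.14, 3.14].

INTERFACE

Orientations are given as a 3x3 rotation matrix whose columns are the frame's x, y, z axes.
In Python, from rig import * gives the robot as it stands. Calls block until the motion is done:
- movep(position, orientation): joint-space move of the TCP to a pose.
- move_l(position, attitude=None, feed=0.15, until_force=None): straight line of the TCP; attitude=None keeps the orientation; feed is the mean speed in m/s. With until_force (N) it stops when the force on the tool has changed by that much, and returns True; else False.
- move_joints(angles): joint-space move.
- command_gripper(opening, newtons=None): finger opening in m; newtons is the grip in N (None keeps the last); returns when the fingers have stopped.
- sleep(seconds).
- inverse_kinematics(position, orientation): joint angles nearest the present ones, or None.
- sense(): the state.
- camera(name): name is "scene" or "side" or "wrist"; returns (picture, depth): 400x640x3 uint8, red, green, blue; 400x640 float32, m along the optical axis (not along the pixel's ray), 0 where there is no reading.
- camera_params(name): a dict with "K" (3x3 intrinsics, pixels), "position" and "rotation" of the camera in the world; the wrist camera has in their place "tool_from_camera" (4x4, takes a point from camera to tool coordinates, whose origin is the TCP and whose axes are the flange's). Camera axes: x right, y down, z forward; pixel columns grow to the right and rows downward; lengths in m; the calibration is good to about 2 mm. A picture is of the moment at which its call begins: read the wrist's pose just before it. camera_params takes no time and is no camera call.
A pose or a line that the arm cannot do raises Unreachable and nothing moves.
- finish_job(): hands the job in; it is judged then, once.
The state is a dict: "time_s": time; "joint_pos": joint angles; "qd": joint speeds; "joint_efforts": joint torques, N m; "position": TCP position; "tcp_rot": TCP orientation; "wrist_force": force on the tool from outside, world axes, zero at the start; "ft_torque": the same for the moment, N m; "finger_gap": finger opening in m; "gripper_force": force on a finger pad.
Only numpy, scipy, OpenCV 4.12 (cv2) and the standard library are available. Lean on these libraries where they do the work, as an engineer would, in place of code of your own. Each camera call takes 0.05 s, during which the arm holds its last target. There are 200 camera calls.

TASK

Lock the cake turntable so that its plate cannot turn. Take the steel lock pin out of the nozzle rack, stand its tip through the bush in the plate onto the index ring hidden below, then slide it round with the plate, pressing only lightly, until the tip drops into one of the hidden holes; stop there without forcing anything, push the pin fully home until its collar sits on the bush, and let go, leaving the other things where they are.

Things in the scene. Friction and masses are not known exactly. Their poses are not given: they have to be found in the camera images.
- turntable: Low round cake turntable, fixed; origin on the worktop at its centre, z up. White drum 245 mm across; on it an aluminium plate, 260 mm across, 8 mm thick, top 56 mm above the worktop, that revolves about the drum's vertical axis without end, either way, with a steady drag of about 2 N felt at the bush. The drum's yaw tells nothing about the hidden ring.
- plate_centre (a point): Centre of the plate's top face, on the turning axis, 56 mm above the worktop; turns with the plate.
- bush_mouth (a point): Centre of the mouth of the steel bush in the plate, 105 mm from the axis; turns with the plate. The bush is 27 mm across, stands 4 mm proud of the plate (mouth 60 mm above the worktop) and has a straight 11.8 mm bore through the plate.
- lock_pin: Loose steel pin, 78 mm long, about 75 g; origin at its tip, z from tip to knob. Upwards: bullet nose (4.4 mm flat end, full width after 7.5 mm), 10 mm shank to 34 mm, collar 22 mm wide to 39 mm, knob 20 mm wide to 78 mm. At first upright in the rack's end hole, collar on the rack. Tip height over the worktop: 45 mm riding on the ring, 26 mm fully home (collar on bush).
- pin_knob (a point): Middle of the pin's knob, the place to grip, 58.5 mm above the tip on the pin's axis.
- pin_tip (a point): Tip of the pin.
- nozzle_rack: Wooden block, 54 mm (its x) by 140 mm (its y), 42 mm high, fixed; origin under its centre. Three steel piping nozzles, 34 mm high, stand on it at y = -48, -20 and +8 mm; the pin's 14 mm wide, 38 mm deep hole is at y = +45 mm.
- glass: Clear drinking glass, 81 mm across, 91 mm high, a bystander; origin under its centre.
- salt_dish: Small footed steel dish, 68 mm across, 46 mm high, a bystander; origin under its centre.
- tin: Food tin, 75 mm across, 58 mm high, a bystander; origin under its centre.
- egg_timer: Kitchen timer, 64 mm across, 44 mm high, a bystander; origin under its centre.
- ring_centre (a point): Centre of the flat index ring hidden under the plate, on the turning axis, at the ring's top face, 45 mm above the worktop. The fixed ring has 8 round 12.5 mm holes, 21 mm deep, every 45 degrees on a circle of 105 mm radius. At what angle it was mounted is not known; at the start no hole is under the bush (the nearest is 11 to 23 degrees of turning away).

How it is judged:
On the way, in this order (a step that is already met when the one before it is completed fails the run):
1. the pin stands through the bush with its tip on the index ring, over no hole (horizontal distance between pin_tip and bush_mouth below 0.004 m and height (world z) of pin_tip between 0.042 and 0.0475 m), for 0.2 s.
2. the pin is fully home in the bush and a hole of the ring (horizontal distance between pin_tip and bush_mouth below 0.004 m and height (world z) of pin_tip below 0.029 m), for 0.2 s.
At the end, for the whole second after the job is handed in: The pin stands in the bush (tip within 4 mm of the bush's axis, leaning less than 0.12 rad) with its tip no more than 29 mm above the worktop (collar within 3 mm of the bush, so the plate is locked), let go and at rest (all of step 2 and angle between lock_pin's own z axis and vertical below 0.12 rad and linear speed of lock_pin below 0.02 m/s); the robot touches nothing.
It fails at once if the pin is pressed or dragged against the turntable with more than 45 N (contact force between lock_pin and turntable above 45 N).
It fails at once if a bystander (glass, dish, tin or timer) is shifted by more than 20 mm (distance of any of glass, salt_dish, tin, egg_timer from where it was at the start of the episode above 0.02 m).
It also fails if it takes over 64 s, if anything falls off the work surface, if the arm or the gripper's body presses on something with over 40 N, if the wrist force passes 120 N, or if a joint passes its speed limit or range.

## Working session

There is one attempt and no reset: what is moved stays moved. The work goes in short steps, each a Python script; the robot and the scene stay as the last script left them, time stands still between calls to the robot, and variables do not carry over. Pictures are saved under pics/ and viewed, at most 10 in all, crops included, and the job is handed in when it is done.

```bash
mkdir -p pics; ls; python3 - <<'E'
from rig import *
import cv2,numpy as np
for n in("scene","side"):
    p,d=camera(n); cv2.imwrite(f"pics/{n}0.png",p[:,:,::-1]); np.save(f"pics/{n}0.npy",d)
    c=camera_params(n); print(n,c["K"],c["position"],c["rotation"])
print(camera_params("wrist")); s=sense(); print(s["time_s"],s["position"],s["tcp_rot"])
E
```

```text
pics
scene [[453.28469411   0.         319.32000194]
 [  0.         453.28469411 196.81330761]
 [  0.           0.           1.        ]] [-0.21180731 -0.41284734  0.81494137] [[ 0.49765004 -0.5702974   0.65353295]
 [-0.86725442 -0.33987006  0.36381055]
 [ 0.01463607 -0.74782967 -0.66372929]]
side [[377.94958744   0.         319.50347813]
 [  0.         377.94958744 200.36381931]
 [  0.           0.           1.        ]] [ 0.12127551 -0.69029519  0.43799718] [[ 0.86544176 -0.22592844  0.44717659]
 [-0.50091527 -0.37287988  0.78105345]
 [-0.00971903 -0.89995385 -0.43587683]]
{'K': array([[346.10312485,   0.        , 312.1225772 ],
       [  0.        , 346.10312485, 198.38227798],
       [  0.        ,   0.        ,   1.        ]]), 'tool_from_camera': array([[-1.23813758e-03, -9.63012908e-01, -2.69452420e-01,
         6.75447626e-02],
       [ 9.99999227e-01, -1.16068203e-03, -4.46775896e-04,
         1.45934748e-03],
       [ 1.17502372e-04, -2.69452765e-01,  9.63013600e-01,
        -1.17468334e-01],
       [ 0.00000000e+00,  0.00000000e+00,  0.00000000e+00,
         1.00000000e+00]])}
0.1 [0.18171695 0.64957387 0.25536558] [[-9.63027605e-01  2.69402378e-01 -4.37427679e-04]
 [ 2.69402729e-01  9.63026043e-01 -1.73521216e-03]
 [-4.62160358e-05 -1.78890142e-03 -9.99998399e-01]]
```

View pics/scene0.png

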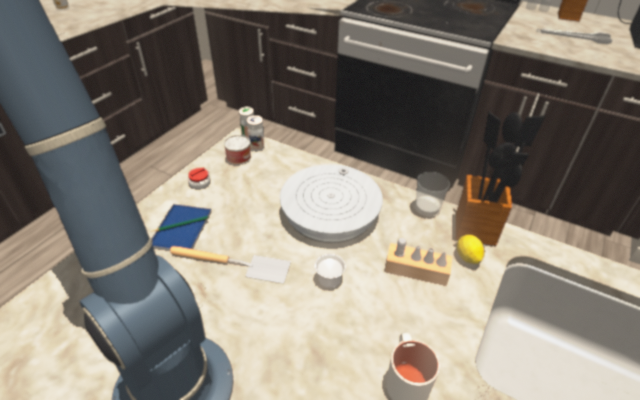

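View pics/side0.png

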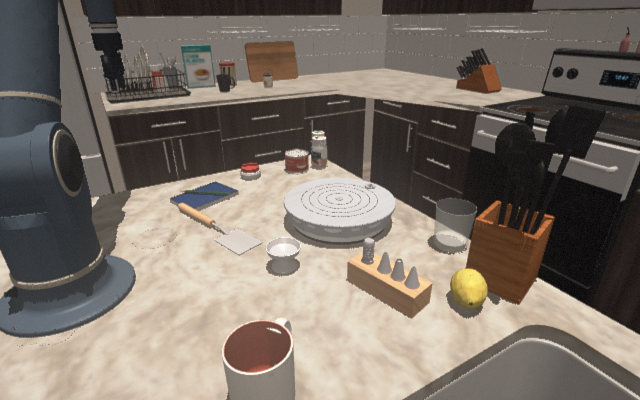

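The scene view shows the plate centre at about (331,196), the bush at (343,172) and the pin knob at (402,243). In the side view they are at (340,199), (370,186) and (369,243). I'll cast rays onto the known heights and cross-check the two views.

```bash
cat > h.py <<'E'
from rig import *
import cv2,numpy as np
def cast(n,uv,z,pose=None):
    c=camera_params(n)
    if pose is None and n!="wrist": R,p=c["rotation"],c["position"]
    else:
        T=c["tool_from_camera"]; Rt,pt=pose; R=Rt@T[:3,:3]; p=Rt@T[:3,3]+pt
    uv=np.atleast_2d(np.array(uv,float)); K=c["K"]
    r=np.c_[(uv[:,0]-K[0,2])/K[0,0],(uv[:,1]-K[1,2])/K[1,1],np.ones(len(uv))]@np.asarray(R).T
    return p+r*((z-p[2])/r[:,2])[:,None]
def cloud(n,d,pose=None):
    c=camera_params(n);K=c["K"]
    if n!="wrist": R,p=c["rotation"],c["position"]
    else:
        T=c["tool_from_camera"]; Rt,pt=pose; R=Rt@T[:3,:3]; p=Rt@T[:3,3]+pt
    v,u=np.mgrid[:400,:640]
    P=np.stack([(u-K[0,2])/K[0,0]*d,(v-K[1,2])/K[1,1]*d,d],-1)@np.asarray(R).T+p
    P[d==0]=np.nan; return P
def down(yaw):
    c,s=np.cos(yaw),np.sin(yaw)  # y axis (closing line) at angle yaw
    y=np.array([c,s,0]);z=np.array([0,0,-1.]);return np.c_[np.cross(y,z),y,z]
E
python3 - <<'E'
from h import *
for n,q in(("scene",[(331,196),(343,171),(402,240)]),("side",[(340,199),(370,185),(369,240)])):
    for uv,z in zip(q,(.056,.06,.086)): print(n,uv,cast(n,uv,z)[0].round(4))
    P=cloud(n,np.load(f"pics/{n}0.npy")); c=cast(n,q[0],.056)[0]
    m=(abs(P[...,2]-.056)<.006)&(np.hypot(P[...,0]-c[0],P[...,1]-c[1])<.16)
    (x,y),r=cv2.minEnclosingCircle(P[m][:,:2].astype(np.float32)); print("plate",x,y,r)
    # rack top
    k=cast(n,q[2],.086)[0]
    m=(abs(P[...,2]-.042)<.004)&(np.hypot(P[...,0]-k[0],P[...,1]-k[1])<.15)
    print("rack",cv2.minAreaRect(P[m][:,:2].astype(np.float32)))
    for nm,uv in (("glass",(430,210) if n=="scene" else (455,235)),("dish",(329,275) if n=="scene" else (284,262))): print(nm,cast(n,uv,0)[0].round(3))
E
```

```text
scene (331, 196) [ 0.5533 -0.0207  0.056 ]
scene (343, 171) [ 0.6546 -0.0017  0.06  ]
scene (402, 240) [ 0.475  -0.2404  0.086 ]
plate 0.5556484460830688 -0.019507717341184616 0.1322261393070221
rack ((0.4884060025215149, -0.23304708302021027), (0.15128283202648163, 0.29789385199546814), 31.058841705322266)
glass [ 0.695 -0.243  0.   ]
dish [ 0.37  -0.118  0.   ]
side (340, 199) [ 0.5577 -0.0243  0.056 ]
side (370, 185) [ 0.661  -0.0021  0.06  ]
side (369, 240) [ 0.4768 -0.2424  0.086 ]
plate 0.5568028688430786 -0.021345950663089752 0.13178713619709015
rack ((0.5131040811538696, -0.22057494521141052), (0.20586153864860535, 0.2994212806224823), 31.021970748901367)
glass [ 0.74  -0.214  0.   ]
dish [ 0.369 -0.113  0.   ]
```

```bash
python3 - <<'E'
from h import *
a=cast("scene",(402,240),.086)[0]; b=cast("scene",(442,252),.076)[0]
r=np.arctan2(*(a-b)[:2][::-1]); print("rack y axis",np.degrees(r),np.linalg.norm((a-b)[:2]))
yaw=r-np.pi/2
def opt(yaw,p):
    best=None
    for k in(0,np.pi):
        q=inverse_kinematics(p,down(yaw+k))
        if q is not None: print(k,np.round(q,2))
for y in (0,): opt(yaw,[.476,-.241,.25])
R=down(yaw); 
T=camera_params("wrist")["tool_from_camera"]
# put camera viewing axis at z=.08 over pin roughly
tgt=np.array([.476,-.241,.28]); 
movep(tgt,R); sleep(.2)
s=sense(); p,d=camera("wrist"); cv2.imwrite("pics/w1.png",p[:,:,::-1]); np.savez("pics/w1.npz",d=d,R=s["tcp_rot"],p=s["position"],yaw=yaw); print(s["time_s"],s["position"],s["joint_pos"])
E
```

```text
rack y axis 103.467138326454 0.0885535184390331
0 [-0.29  0.31  0.85  1.91 -0.27  1.04  0.91]
3.141592653589793 [-0.46  0.41  1.12  1.92 -0.42  1.08 -2.08]
3.575 [ 0.47623277 -0.24069209  0.27995321] [-0.43302922  0.32519286  1.04223596  1.8797322  -0.31252011  1.113413
  0.96293263]
```

View pics/w1.png

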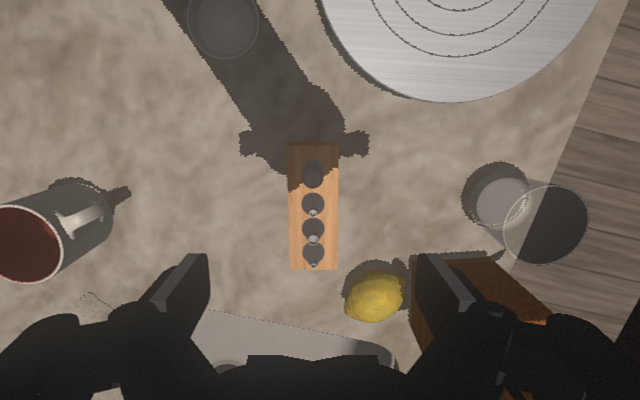

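The wrist view shows the pin's knob at about (313,175), in the arm's shadow. The rack is straight in the picture, so the yaw is right. The bush is not in this view. I'll measure the knob from depth and check the room around the descent.

```bash
python3 - <<'E'
from h import *
w=np.load("pics/w1.npz"); P=cloud("wrist",w["d"],(w["R"],w["p"]))
X,Y,Z=P[...,0],P[...,1],P[...,2]
print(cast("wrist",[(313,175)],.086,(w["R"],w["p"])))
near=np.hypot(X-.476,Y+.241)<.03
for lo,hi in((.08,.092),):
    m=near&(Z>lo)&(Z<hi); print(m.sum(),np.nanmean(P[m],0),(np.nanmin(P[m],0)+np.nanmax(P[m],0))/2,np.ptp(P[m],0)); 
    v,u=np.nonzero(m); print(u.min(),u.max(),v.min(),v.max())
# rack top edges in wrist frame
m=(abs(Z-.042)<.003)&(np.hypot(X-.49,Y+.28)<.1); r=cv2.minAreaRect(P[m][:,:2].astype(np.float32)); print(r)
for n in("scene","side"):
    Q=cloud(n,np.load(f"pics/{n}0.npy")); m=(Q[...,2]>.083)&(Q[...,2]<.09)&(np.hypot(Q[...,0]-.476,Q[...,1]+.241)<.03); print(n,Q[m].mean(0),(Q[m].min(0)+Q[m].max(0))/2,m.sum())
    m=(Q[...,2]>.05)&(np.hypot(Q[...,0]-.476,Q[...,1]+.241)<.2)&(np.hypot(Q[...,0]-.476,Q[...,1]+.241)>.12);print(Q[m].min(0),Q[m].max(0))
print(w["yaw"])
E
```

```text
[[ 0.47715354 -0.2361264   0.086     ]]
369 [ 0.47734452 -0.23867016  0.08509175] [ 0.47753274 -0.23931786  0.08415238] [0.01984692 0.01976249 0.00786428]
302 323 167 188
((0.4883643686771393, -0.2831302285194397), (0.05409723520278931, 0.14051684737205505), 13.827906608581543)
scene [ 0.47344655 -0.24104836  0.085508  ] [ 0.47412438 -0.24043527  0.08645568] 49
[ 0.42903485 -0.39789366  0.05003026] [ 0.67483218 -0.04185681  0.30271664]
side [ 0.4746105  -0.24434918  0.08541454] [ 0.47552175 -0.24301578  0.08528207] 62
[ 0.43006384 -0.39970196  0.05000459] [ 0.67471943 -0.04169237  0.30159056]
0.23504590461814145
```

The rack fit puts the pin hole at (0.4776,-0.2394), which agrees with the knob cloud (0.4775,-0.2392). I'll grasp, lift, and look at the bush with the pin held.

```bash
python3 - <<'E'
from h import *
R=down(np.radians(13.83)); x,y=.4776,-.2393
command_gripper(.05,100)
movep([x,y,.15],R); move_l([x,y,.0775],feed=.08)
command_gripper(.0,90); s=sense(); print(s["time_s"],s["finger_gap"],s["gripper_force"],s["wrist_force"],s["position"])
print("hit",move_l([x,y,.20],feed=.12))
s=sense(); print(s["finger_gap"],s["wrist_force"])
for yw in(100,-80):
    q=inverse_kinematics([.66,-.005,.13],down(np.radians(yw))); print(yw,None if q is None else np.round(q,2))
E
```

```text
6.1 0.01789370783470025 87.67799019813538 [-1.19508368  0.54251427  5.61247366] [ 0.47782697 -0.23940625  0.07813561]
hit False
0.017730782443879805 [-0.13239804  0.2136792  -1.42418079]
100 [-0.37  0.6   0.45  1.71 -0.32  0.91  1.96]
-80 [-0.77  0.92  1.21  1.73 -0.93  1.19 -0.69]
```

```bash
python3 - <<'E'
from h import *
R=down(np.radians(100))
movep([.675,-.003,.25],R); sleep(.3)
s=sense(); p,d=camera("wrist"); cv2.imwrite("pics/w2.png",p[:,:,::-1]); np.savez("pics/w2.npz",d=d,R=s["tcp_rot"],p=s["position"],im=p); print(s["time_s"],s["position"],s["joint_pos"],s["finger_gap"],s["wrist_force"])
E
```

```text
8.7583 [ 0.67471404 -0.00390005  0.25001262] [-0.4293473   0.51276447  0.55151528  1.56713644 -0.2861519   1.14336597
  1.92791715] 0.018033339973250673 [ 0.41353772 -0.06598088 -1.10216536]
```

View pics/w2.png

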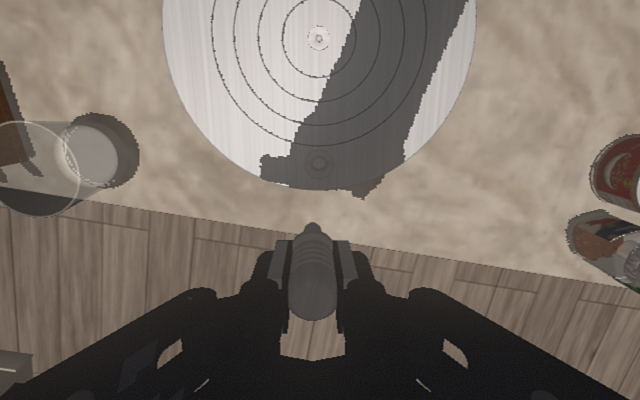

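The bush is at about (319,163), in shadow. The plate centre is at (319,38), and the held pin is upright with its tip at about (313,225). I'll refine these from depth.

```bash
python3 - <<'E'
from h import *
w=np.load("pics/w2.npz"); ps=(w["R"],w["p"]); P=cloud("wrist",w["d"],ps); Z=P[...,2]
b=cast("wrist",(319,163),.06,ps)[0]; c=cast("wrist",(319,38),.056,ps)[0]; print("bush",b,"centre",c,np.linalg.norm((b-c)[:2]))
m=(Z>.05)&(Z<.064)&(np.hypot(P[...,0]-.556,P[...,1]+.021)<.15); q=P[m][:,:2].astype(np.float32)
v,u=np.nonzero(m); print("plate circle",cv2.minEnclosingCircle(q))
# ellipse of plate outline in lower part
h=np.hypot(P[...,0]-b[0],P[...,1]-b[1]); zz=np.median(Z[(h>.018)&(h<.03)&m]); 
for t in(.0015,.002,.0025):
    k=(h<.02)&(Z>zz+t)&(Z<zz+.008); print("bush depth",zz,k.sum(),P[k].mean(0),(P[k].min(0)+P[k].max(0))/2,np.ptp(P[k],0))
# tip: in tool frame
Q=(P-w["p"])@w["R"]; k=(abs(Q[...,0])<.03)&(abs(Q[...,1])<.014)&(Q[...,2]>.03)&(Q[...,2]<.09)
for a in(.03,.036,.042,.048,.054,.06):
    kk=k&(Q[...,2]>=a)&(Q[...,2]<a+.006); print(a,kk.sum(),Q[kk].mean(0) if kk.any() else"", Q[kk][:,1].min() if kk.any() else"",Q[kk][:,1].max() if kk.any() else "")
im=w["im"][130:245,260:380]; g=cv2.resize(im,None,fx=5,fy=5,interpolation=cv2.INTER_CUBIC); g=cv2.convertScaleAbs(g,alpha=2); cv2.imwrite("pics/w2c.png",g[:,:,::-1])
E
```

```text
bush [0.6597628 0.0006777 0.06     ] centre [ 0.55766155 -0.01751469  0.056     ] 0.10370935135401535
plate circle ((0.5594438910484314, -0.017419986426830292), 0.1304543912410736)
bush depth 0.055826622698886996 567 [0.66064508 0.00116923 0.05954642] [0.65892568 0.00123842 0.05966364] [0.03544806 0.03324642 0.0046399 ]
bush depth 0.055826622698886996 538 [0.66069245 0.00116786 0.05965289] [0.66092506 0.00119951 0.05991109] [0.02637573 0.02666564 0.004145  ]
bush depth 0.055826622698886996 513 [0.66064989 0.00119704 0.05973094] [0.66092506 0.00119951 0.06015765] [0.02637573 0.02666564 0.00365187]
0.03 386 [0.00606884 0.00095217 0.03222126] -0.008238852282717018 0.010242527952587585
0.036 21 [0.00691526 0.00195062 0.03648222] -0.007311845510017292 0.010326508019261294
0.042 0   
0.048 11 [0.00262412 0.00084121 0.05315693] -0.0018417818534070159 0.004469855728756234
0.054 60 [0.00206691 0.00122676 0.05722704] -0.003011531651010304 0.005700528764110425
0.06 30 [0.00182025 0.00070612 0.06160218] -0.003594745197029878 0.005758084640877433
```

View pics/w2c.png

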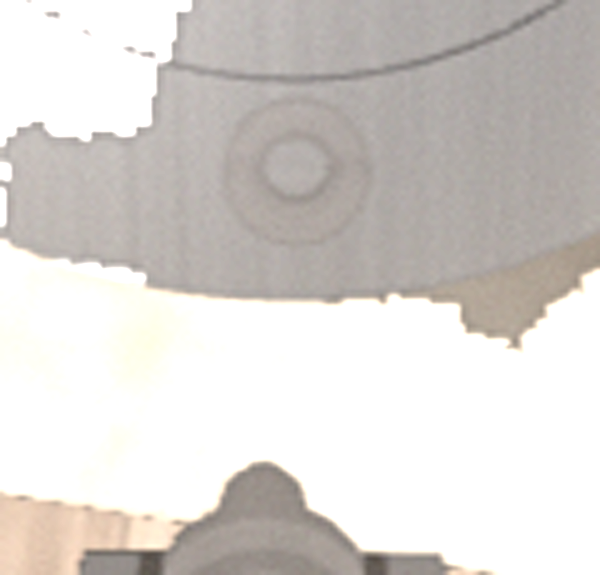

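Tip and bush were measured with the same camera, so its bias largely cancels. The target TCP is about (0.6597,-0.0002). The tip is about 70 mm ahead of the TCP, so I expect the mouth at TCP z≈0.130 and the ring at z≈0.115. I'll go down with a light force guard.

```bash
python3 - <<'E'
from h import *
R=down(np.radians(100)); x,y=.6597,-.0002
movep([x,y,.16],R); move_l([x,y,.136],feed=.06); sleep(.2)
s0=sense(); print(s0["wrist_force"],s0["position"])
r=move_l([x,y,.110],feed=.02,until_force=4); s=sense()
print(r,s["time_s"],s["position"],s["wrist_force"],s["ft_torque"]); 
p,d=camera("wrist"); np.savez("pics/w3.npz",d=d,R=s["tcp_rot"],p=s["position"],im=p)
cv2.imwrite("pics/w3.png",cv2.convertScaleAbs(cv2.resize(p[120:340,220:420],None,fx=2.5,fy=2.5),alpha=1.7)[:,:,::-1])
E
```

```text
[ 0.38996822  0.3867225  -2.16497518] [ 6.59914480e-01 -2.65829056e-04  1.36319913e-01]
True 10.9917 [ 6.59717782e-01 -1.92673347e-04  1.14984066e-01] [-1.15982346  0.18556262  4.33931932] [0.07399887 0.15039047 0.01372561]
```

View pics/w3.png

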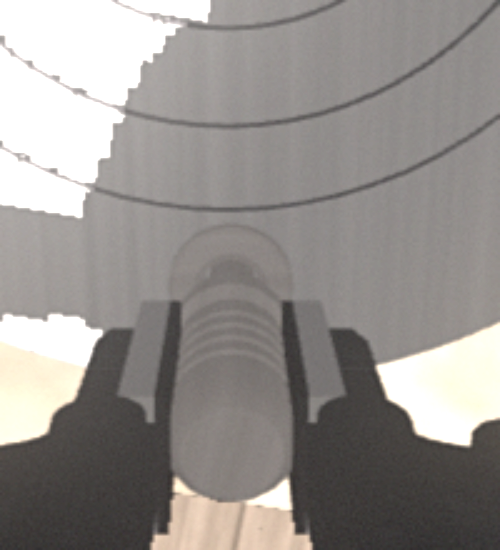

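The pin stopped at TCP z=0.1150, exactly where the ring should be. In the picture its shank enters the bush centrally. Now I'll slide round in small arc steps with a light press.

```bash
cat > slide.py <<'E'
from h import *
C=np.array([.5563,-.0184]); base=-2.1; z0=.1150
import sys
def tf(ph,s): 
    f=s["wrist_force"]; return f[0]*-np.sin(ph)+f[1]*np.cos(ph), f[0]*np.cos(ph)+f[1]*np.sin(ph), f[2]-base
def pos(ph,z): return [C[0]+.105*np.cos(ph),C[1]+.105*np.sin(ph),z]
if __name__=="__main__":
    sleep(.25); s=sense(); ph=np.radians(10.); zc=s["position"][2]; print("start",s["time_s"],tf(ph,s))
    for i in range(46):
        ph+=np.radians(.8)
        hit=move_l(pos(ph,zc),feed=.02,until_force=14); s=sense(); ft,fr,fz=tf(ph,s)
        if fz<2: 
            move_l(pos(ph,zc-.002),feed=.015,until_force=3); s=sense(); zc=s["position"][2]; ft,fr,fz=tf(ph,s)
        elif fz>7: zc+=.0003
        if i%3==0 or hit or zc<z0-.0015: print(i,round(np.degrees(ph),1),hit,round(s["time_s"],1),"z",s["position"][2].round(4),"t r z",np.round([ft,fr,fz],1),s["finger_gap"].round(4))
        if hit or zc<z0-.0025 or np.hypot(ft,fr)>18 or fz>20: break
    np.save("ph.npy",[ph,zc])
E
python3 slide.py
```

```text
start 11.2917 (np.float64(0.43340111140061066), np.float64(0.1412881958289351), np.float64(7.519781245613501))Traceback (most recent call last):
  File "slide.py", line 15, in <module>
    if i%3==0 or hit or zc<z0-.0015: print(i,round(np.degrees(ph),1),hit,round(s["time_s"],1),"z",s["position"][2].round(4),"t r z",np.round([ft,fr,fz],1),s["finger_gap"].round(4))
                                                                                                                                                           ^^^^^^^^^^^^^^^^^^^^^
AttributeError: 'float' object has no attribute 'round'
```

```bash
sed -i 's/,s\["finger_gap"\].round(4)//; s/ph=np.radians(10.); zc/ph=np.radians(10.8); zc/' slide.py; python3 slide.py
```

```text
start 11.7917 (np.float64(-2.0005832338237135), np.float64(-0.8621563780534172), np.float64(5.217377256017434))
0 11.6 False 12.0 z 0.1151 t r z [-4.  -0.2  3.9]
3 14.0 False 12.8 z 0.1151 t r z [-4.1 -0.6  4.9]
6 16.4 False 13.5 z 0.1151 t r z [-4.7 -1.7  6.1]
9 18.8 False 14.3 z 0.115 t r z [-5.  -2.7  5. ]
12 21.2 False 15.0 z 0.115 t r z [-4.7 -0.8  4.7]
15 23.6 False 15.8 z 0.115 t r z [-4.7 -2.3  5.2]
18 26.0 False 16.8 z 0.1125 t r z [-1.  -0.9  1.2]
```

The tip dropped 2.5 mm at 26°, which is 16° of turning and within the stated 11 to 23°. I'll probe down in small steps, centring as needed.

```bash
cat > home.py <<'E'
from slide import *
ph,zc=np.load("ph.npy")
for i in range(14):
    hit=move_l(pos(ph,.0945),feed=.02,until_force=5); s=sense(); ft,fr,fz=tf(ph,s); z=s["position"][2]
    print(i,round(np.degrees(ph),2),hit,round(s["time_s"],1),"z",z.round(4),"t r z",np.round([ft,fr,fz],1))
    if z<.0975 or not hit: break
    # stuck: ease up a little and shift forward unless pushed back hard
    ph+=np.radians(.5 if ft>-8 else -.5)
    move_l(pos(ph,z+.0005),feed=.02,until_force=14)
np.save("ph.npy",[ph,z])
E
python3 home.py
```

```text
0 26.0 True 17.2 z 0.1098 t r z [0.3 0.1 3.6]
1 26.5 True 17.8 z 0.1085 t r z [ 0.5 -0.1  4.4]
2 27.0 True 18.3 z 0.1079 t r z [ 0.4 -0.5  6.6]
3 27.5 True 19.1 z 0.0962 t r z [ 0.7 -0.   6.8]
```

The pin is home: it dropped 18.8 mm, putting the tip at about 26.2 mm. I'll release, retreat and check.

```bash
python3 - <<'E'
from h import *
sleep(.4); s=sense(); x,y,z=s["position"]; print(s["wrist_force"])
command_gripper(.06,20); sleep(.2)
move_l([x,y,.25],feed=.1); sleep(.3)
s=sense(); ps=(s["tcp_rot"],s["position"]); p,d=camera("wrist"); cv2.imwrite("pics/w4.png",p[:,:,::-1])
P=cloud("wrist",d,ps); h=np.hypot(P[...,0]-x,P[...,1]-y); k=(h<.025)&(P[...,2]>.095)&(P[...,2]<.13)
print(s["time_s"],x,y,"knob",k.sum(),P[k].mean(0),np.percentile(P[k][:,2],[50,95]),s["wrist_force"],s["finger_gap"])
E
```

```text
[-1.10553643  1.28267277  5.34509398]
22.2 0.6493542026750925 0.029742315970774716 knob 512 [0.64969476 0.03104957 0.10273011] [0.10319007 0.10470362] [-0.27881541 -0.75026062  0.00763741] 0.05977841020959234
```

View pics/w4.png

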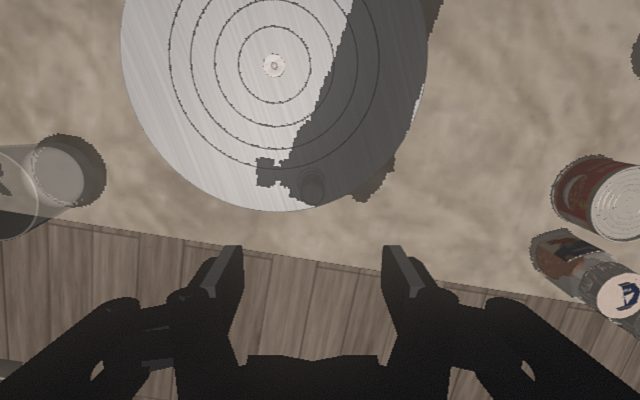

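The pin stands upright at (312,187) and the gripper is empty. The knob top is at 0.1035 m against an expected 0.104 m, so the pin is fully home.

```bash
python3 -c "
from rig import *
print(finish_job())"
```

```text
the job is handed in; nothing more can be done
None
```

The pin is fully home in the bush and a ring hole, so the turntable is locked; the pin was let go and the job handed in at about 22 s, but the hand-in returned no verdict.

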